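# Raise the lane barrier and send the carrier to the inspection stop

## Task

Push the red and white counterweighted barrier up past its balance point so that it stays raised by itself, then push the orange carrier with the valve body along its lane, under the raised barrier, until it is home against the end stop. Only push: do not lift the carrier, do not touch the valve body standing in it or unseat it, and leave the loupe, the V-block and the oil bottle where they stand. Finish clear, with the barrier still up.

Things in the scene. Friction and masses are not known exactly. Their poses are not given: they have to be found in the camera images.
- lane: Low aluminium guide lane fixed to the bench. Origin: bench top, mid-lane, at the barrier. z up; y runs along the lane, the carrier travels towards -y; +x is the far side with the hinge post, -x the robot's side. Base 88 mm wide, 8 mm thick, y = -180 to +170 mm; two rails 8 mm thick, centres 72 mm apart, tops 22 mm above the bench. Grey hinge post at x = +90 mm, 105 mm high, 42 mm wide.
- barrier (a joint): Barrier angle: 0 = lowered, level across the lane; 2.0 rad = upper stop, leaning back away from the robot. A dark counterweight, 46 mm diameter, on a horn above the hinge puts the balance point at about 1.16 rad: below it the barrier falls shut, beyond it it tips on by itself to the upper stop in about 1 s and stays. Damped hinge; it takes about 2 N upward at the handle to start.
- barrier_hinge (a point): Point on the barrier's hinge axis (parallel to lane y), 95 mm above the bench, at lane x = +90 mm; fixed.
- barrier_handle (a point): Middle of the yellow round cross handle at the barrier's free end: 20 mm diameter, 70 mm long along lane y, 195 mm from the hinge axis, 95 mm above the bench when lowered, free bench below it. Moves with the barrier. The bar behind it is 14 mm wide, 18 mm high; its skirt of thin rods over the lane reaches 47 mm below the bar's axis and blocks the carrier.
- carrier: Orange carrier, 60 mm (x) by 90 mm (y, along the lane): block 22 mm high, with an upright plate 52 mm wide, 8 mm thick at each end, top 54 mm above its underside. Origin: centre of its underside, which slides on the lane base 8 mm above the bench, 2 mm side play to each rail. Loose, about 0.35 kg. Axes parallel to the lane's. Home against the stop its origin is at lane y = -121 mm.
- push_plate (a point): Middle of the outer face of the carrier's rear (+y) plate, dark pad, 45 mm behind the carrier's origin, 30 mm above its underside: push here towards lane -y.
- valve_body: Turned steel valve body, 30 mm diameter, 46 mm high, standing upright and loose in a socket 12 mm deep in the middle of the carrier. Origin: centre of its underside.
- loupe: Black eye loupe, 39 mm diameter, 34 mm high, standing on the bench; bystander. Origin: centre of its underside.
- v_block: Steel V-block, 45 x 40 x 34 mm, on the bench; bystander. Origin: centre of its underside.
- oil_dropper: Brown dropper bottle of oil with black cap, 33 mm diameter, 102 mm high, on the bench; bystander. Origin: centre of its underside.
- end_stop (a point): Middle of the face of the dark steel end stop across the lane, at lane y = -166 mm, 25 mm above the bench; its top is 42 mm above the bench. Fixed to the lane.
- cradle (a point): Top of the grey cradle post that the lowered barrier lies on: 14 mm wide, 86 mm high, at lane x = -50 mm, y = 0 (robot's side of the lane). Fixed to the lane; stay clear of it.

How it is judged:
On the way, in this order (a step that is already met when the one before it is completed fails the run):
1. the barrier stands raised by itself, beyond its balance point, untouched (value of joint barrier above 1.85 rad and contact force between each of the fingers, the arm and lane below 0.1 N), for 0.3 s.
2. the carrier is home against the end stop (y of carrier in the frame of lane below -0.113 m), for 0.2 s.
At the end, for the whole second after the job is handed in: Barrier raised on its upper stop (joint above 1.85 rad), carrier flat in the lane within 8 mm of the end stop and at rest, valve body upright in its socket (value of joint barrier above 1.85 rad and y of carrier in the frame of lane below -0.113 m and z of carrier in the frame of lane below 0.012 m and linear speed of carrier below 0.02 m/s and horizontal distance between valve_body and carrier below 0.006 m and z of valve_body in the frame of carrier below 0.016 m and angle between valve_body's own z axis and vertical below 0.2 rad); the robot touches nothing.
It fails at once if the carrier is lifted or tipped (height (world z) of carrier above 0.02 m or angle between carrier's own z axis and vertical above 0.2 rad).
It fails at once if the valve body is unseated or tipped (z of valve_body in the frame of carrier above 0.02 m or angle between valve_body's own z axis and vertical above 0.35 rad).
It fails at once if the robot touches the valve body (contact force between any of the fingers, the arm and valve_body above 0.5 N).
It fails at once if a bystander is disturbed (distance of any of loupe, v_block, oil_dropper from where it was at the start of the episode above 0.015 m).
It also fails if it takes over 56 s, if anything falls off the work surface, if the arm or the gripper's body presses on something with over 40 N, if the wrist force passes 120 N, or if a joint passes its speed limit or range.

## Robot

A 6-joint arm with a two-finger parallel gripper is mounted at the origin on a cart in front of the work surface, level with it; the furniture and walls round the work are solid. World frame = base frame: x ahead of the robot, y to its left, z up, the work surface at z = 0. Lengths are in m, angles in rad, forces in N, time in s.
With the tool pointing down it reaches from about 0.35 to 0.85 m from the base axis. Payload 8.1 kg.
Tool frame: the origin (TCP) lies midway between the tips of the shut fingers; the grasp point (between the pads) lies 19 mm behind it (bot.pinch_z is the z of the grasp point in the tool frame, in m); z points along the fingers, y is the line along which they close (so a half turn about z gives the same grasp; the last joint's range is limited). The gripper opens to 93 mm and grips with 3 to 60 N. Pads are 15 mm wide; open, the fingers measure 128 mm over their backs; the gripper's body (75 mm by 188 mm) begins 65 mm behind the grasp point.
Start: joints at [-0.085, 0.13, 1.488, -0, 1.523, -0.085], TCP at [0.6, 0, 0.219] pointing down, gripper open.
Joint ranges: [-2.96, 2.96], [-0.89, 2.26], [0.02, 2.5], [-1.34, 4.48], [0, 2.73], [-2.66, 2.66]. Speed limits (rad/s): [2.39, 2.39, 2.79, 3.14, 3.14, 3.14].

## Interface

Orientations are given as a unit quaternion [w, x, y, z].
In Python, from rig import bot, effector, solver, optics, close_job, monitor gives the robot as it stands. Calls block until the motion is done:
- bot.move_ptp(position, orientation): joint-space move of the TCP to a pose.
- bot.movel(position, rotation=None, rate=0.15, force_limit=None): straight line of the TCP; rotation=None keeps the orientation; rate is the mean speed in m/s. With force_limit (N) it stops when the force on the tool has changed by that much, and returns True; else False.
- bot.movej(angles): joint-space move.
- effector.gripper_open() and effector.gripper_close(): open the fingers fully, or close them until they stop; the grip force is fixed at half the most.
- bot.dwell(seconds).
- solver.ik(position, orientation): joint angles nearest the present ones, or None.
- optics.grab_frame(name): name is "scene" or "side" or "wrist"; returns the picture (400x640x3 uint8, red, green, blue); there is no depth.
- optics.camera_params(name): a dict with "intrinsics" (3x3 intrinsics, pixels), "R" (3x3) and "t" (3): a world point X has camera coordinates R X + t. Camera axes: x right, y down, z forward; pixel columns grow to the right and rows downward; lengths in m; the calibration is good to about 2 mm. The wrist camera is an equidistant fisheye: a pixel r from the principal point sees the ray r / f radians off the axis. A picture is of the moment at which its call begins: read the wrist's pose just before it. camera_params takes no time and is no camera call; for the wrist camera it gives the pose at the moment of the call.
A pose or a line that the arm cannot do raises bot.Unreachable and nothing moves.
- close_job(): hands the job in; it is judged then, once.
Readings, each from a call of its own:
- monitor.read_time_s(): time.
- monitor.read_joint_pos(): joint angles.
- monitor.read_joint_velocities(): joint speeds.
- monitor.read_joint_torque(): joint torques, N m.
- monitor.read_tcp_pos(): TCP position.
- monitor.read_ee_rot(): TCP orientation.
- monitor.read_wrist_force(): force on the tool from outside, world axes, zero at the start.
- monitor.read_moment(): the same for the moment, N m.
- monitor.read_gripper_width(): finger opening in m.
- monitor.read_gripper_force(): force on a finger pad.
Only numpy, scipy, OpenCV 4.12 (cv2) and the standard library are available. Lean on these libraries where they do the work, as an engineer would, in place of code of your own. Each camera call takes 0.05 s, during which the arm holds its last target. There are 200 camera calls.

## Working session

There is one attempt and no reset: what is moved stays moved. The work goes in short steps, each a Python script; the robot and the scene stay as the last script left them, time stands still between calls to the robot, and variables do not carry over. Pictures are saved under pics/ and viewed, at most 10 in all, crops included, and the job is handed in when it is done.

```bash
mkdir -p pics; ls; python3 - <<'E'
from rig import bot, optics, monitor
import cv2
for n in ("scene","side"):
    im=optics.grab_frame(n); cv2.imwrite(f"pics/{n}0.png",im[:,:,::-1])
    p=optics.camera_params(n); print(n,p["intrinsics"],p["R"],p["t"])
cv2.imwrite("pics/wrist0.png",optics.grab_frame("wrist")[:,:,::-1])
print(monitor.read_time_s(), monitor.read_ee_rot())
E
```

```text
pics
scene [[396.50269434   0.         314.77078166]
 [  0.         396.50269434 202.05223585]
 [  0.           0.           1.        ]] [[-0.87496848 -0.48408048  0.00981   ]
 [-0.28092493  0.49105731 -0.82458711]
 [ 0.39434925 -0.72424361 -0.56564995]] [0.55525414 0.26969734 0.65254107]
side [[426.4694633    0.         319.44852955]
 [  0.         426.4694633  205.83578951]
 [  0.           0.           1.        ]] [[ 0.95368097 -0.30078896  0.00431366]
 [-0.142171   -0.46331161 -0.87471696]
 [ 0.26510377  0.83358764 -0.48461493]] [-0.61303805  0.16184877  0.77225081]
0.15 [-5.62938228e-04  7.07098172e-01  7.07115017e-01 -4.58156938e-04]
```

View pics/scene0.png

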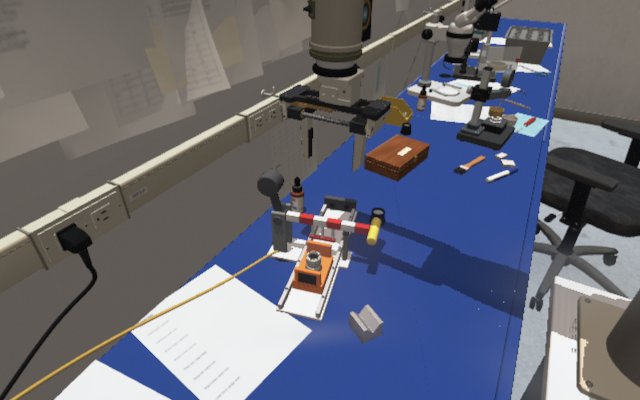

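View pics/side0.png

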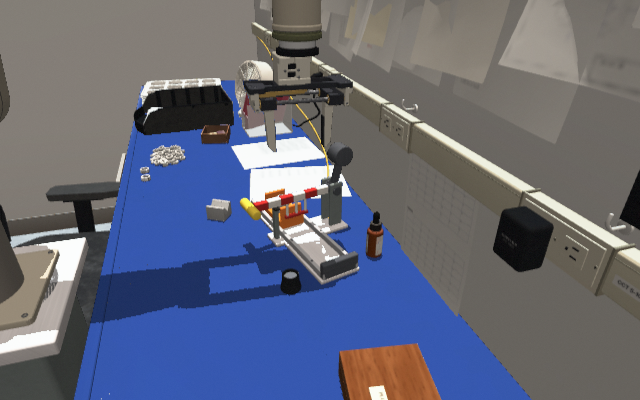

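The scene view shows the lane (about 290–355, 195–315), the handle at (375,230), the V-block at (366,322) and the loupe behind the handle at (378,213). The side view shows the handle at (250,209), the loupe at (291,281) and the bottle at (375,240). I'll zoom in on both.

```bash
python3 - <<'E'
import cv2,numpy as np
a=cv2.imread("pics/scene0.png")[165:345,240:400]; b=cv2.imread("pics/side0.png")[135:300,200:390]
cv2.imwrite("pics/zs.png",cv2.resize(a,(0,0),fx=3.3,fy=3.3,interpolation=cv2.INTER_CUBIC))
cv2.imwrite("pics/zd.png",cv2.resize(b,(0,0),fx=3.6,fy=3.6,interpolation=cv2.INTER_CUBIC))
E
```

```text
(no output)
```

View pics/zs.png

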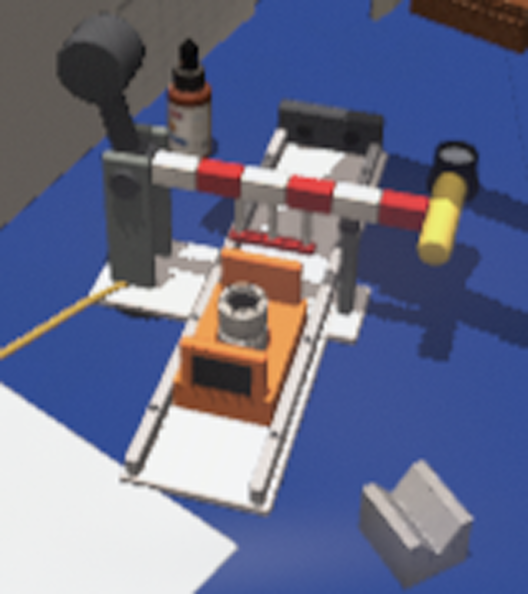

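View pics/zd.png

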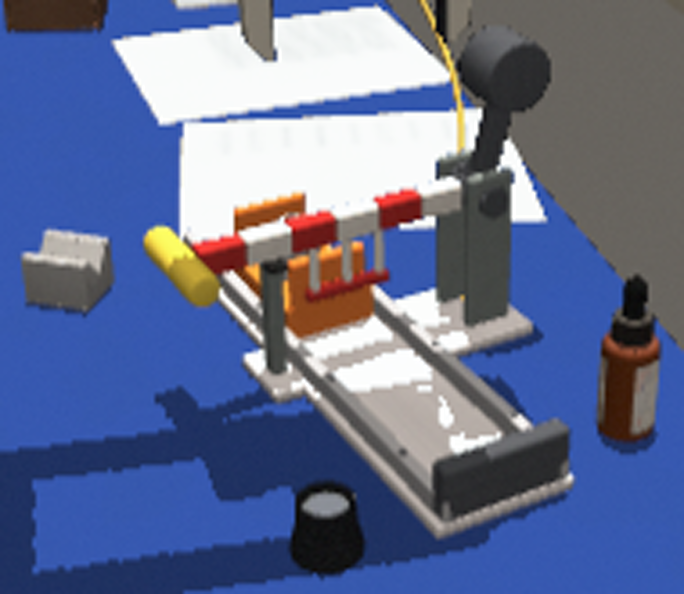

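```bash
cat > h.py <<'E'
import numpy as np
from rig import optics
C={n:optics.camera_params(n) for n in("scene","side")}
def proj(n,X):
    c=C[n]; q=c["intrinsics"]@(c["R"]@np.asarray(X)+c["t"]); return q[:2]/q[2]
def ray(n,uv,z):
    c=C[n]; d=c["R"].T@np.linalg.solve(c["intrinsics"],[*uv,1]); o=-c["R"].T@c["t"]
    return o+d*(z-o[2])/d[2]
S=lambda u,v:(240+u/3.3,165+v/3.3)
D=lambda u,v:(200+u/3.6,135+v/3.6)
E
python3 - <<'E'
from h import *
from scipy.optimize import least_squares
P=[("scene",S(122,480),(44,170,5)),("scene",S(268,513),(-44,170,4)),
("side",D(440,533),(-44,-180,4)),("side",D(572,485),(44,-180,4)),
("scene",S(434,252),(-105,35,95)),("scene",S(452,180),(-105,-35,95)),
("side",D(205,292),(-105,-35,95)),("side",D(158,238),(-105,35,95))]
def W(p,X):
    c,s=np.cos(p[2]),np.sin(p[2]); X=np.array(X)/1e3
    return np.array([p[0]+c*X[0]-s*X[1],p[1]+s*X[0]+c*X[1],X[2]])
f=lambda p:np.concatenate([proj(n,W(p,X))-uv for n,uv,X in P])
r=least_squares(f,[.6,0,0],loss="soft_l1"); p=r.x
print(p,np.round(f(p).reshape(-1,2),1).tolist())
def L(w): c,s=np.cos(p[2]),np.sin(p[2]); d=w-np.array([p[0],p[1],0]); return np.round([c*d[0]+s*d[1],-s*d[0]+c*d[1],d[2]],4)
for nm,n,uv,z in [("pad","scene",S(222,376),.038),("loupe","scene",S(458,155),.034),("loupe","side",D(328,503),.034),
 ("vb","scene",S(415,520),.017),("vb","side",D(68,272),.017),("oil","scene",S(189,42),.102),("oil","side",D(635,282),.102),
 ("frontplate","side",D(320,250),.062),("valve","scene",S(243,297),.064)]:
    w=ray(n,uv,z); print(nm,n,w.round(4),L(w))
np.save("lane.npy",p)
E
```

```text
[0.598551   0.03211761 0.237904  ] [[-0.6, -1.4], [1.0, -0.6], [-0.9, -0.4], [0.6, -1.8], [-0.0, -0.5], [-0.4, 0.2], [-0.2, -0.4], [-0.8, 0.0]]
pad scene [0.5734 0.1408 0.038 ] [0.0012 0.1116 0.038 ]
loupe scene [ 0.5366 -0.1371  0.034 ] [-0.1001 -0.1498  0.034 ]
loupe side [ 0.5412 -0.1507  0.034 ] [-0.0988 -0.1641  0.034 ]
vb scene [0.4414 0.164  0.017 ] [-0.1216  0.1652  0.017 ]
vb side [0.4421 0.1574 0.017 ] [-0.1226  0.1586  0.017 ]
oil scene [ 0.727  -0.0793  0.102 ] [ 0.0986 -0.1386  0.102 ]
oil side [ 0.7281 -0.0983  0.102 ] [ 0.0952 -0.1573  0.102 ]
frontplate side [0.5897 0.058  0.062 ] [-0.0025  0.0272  0.062 ]
valve scene [0.5819 0.1012 0.064 ] [0.0001 0.0711 0.064 ]
```

```bash
cat >> h.py <<'E'
from scipy.spatial.transform import Rotation as Ro
p=np.load("lane.npy")
RZ=Ro.from_euler("z",p[2]).as_matrix()
def w(x,y,z): return RZ@np.array([x,y,z])+[p[0],p[1],0]
def ori(a,s=1):
    "fingers point lane +x, a rad below horizontal; tool y = s * lane y"
    d=np.array([np.cos(a),0,-np.sin(a)]); y=np.array([0,s,0.])
    q=Ro.from_matrix(RZ@np.column_stack([np.cross(y,d),y,d])).as_quat(); return q[[3,0,1,2]]
def lift(th,gap=0.,back=0.,s=1):
    a=np.radians(40)+th/2
    h=np.array([.09-.195*np.cos(th),.095+.195*np.sin(th)])
    d=np.array([np.cos(a),-np.sin(a)]); n=np.array([np.sin(a),np.cos(a)])
    t=h-n*(.018+gap)+d*(.022-back)
    return w(t[0],0,t[1]),ori(a,s)
E
python3 - <<'E'
from h import *
from rig import solver
for s in(1,-1):
    print(s)
    for nm,q in [("pre",lift(0,.012,.10,s))]+[("u",lift(0,.012,0,s))]+[(t,lift(np.radians(t),0,0,s)) for t in range(0,86,17)]+[("push",(w(0,y,.034),ori(np.radians(80),s))) for y in(.15,.04,-.075)]:
        j=solver.ik(*q); print(nm,q[0].round(3),None if j is None else np.round(j,2))
E
```

```text
1
pre [ 0.42  -0.011  0.122] None
u [0.494 0.007 0.058] None
0 [0.502 0.009 0.067] None
17 [0.506 0.01  0.124] None
34 [0.526 0.014 0.176] [-0.26 -0.64  2.32  0.32  0.97 -2.19]
51 [0.56  0.023 0.219] [-0.16 -0.4   2.03  0.18  1.12 -2.02]
68 [0.604 0.033 0.25 ] [-0.08 -0.14  1.73  0.09  1.29 -1.91]
85 [0.655 0.046 0.265] [-0.03  0.14  1.4   0.03  1.48 -1.84]
push [0.563 0.178 0.034] [ 0.22  0.11  1.87  0.    0.98 -1.59]
push [0.589 0.071 0.034] [ 0.01  0.12  1.87  0.05  0.99 -1.82]
push [ 0.616 -0.041  0.034] [-0.19  0.19  1.79  0.09  1.01 -2.04]
-1
pre [ 0.42  -0.011  0.122] None
u [0.494 0.007 0.058] None
0 [0.502 0.009 0.067] None
17 [0.506 0.01  0.124] None
34 [0.526 0.014 0.176] [-0.26 -0.64  2.32  0.32  0.97  0.96]
51 [0.56  0.023 0.219] [-0.16 -0.4   2.03  0.18  1.12  1.13]
68 [0.604 0.033 0.25 ] [-0.08 -0.14  1.73  0.09  1.29  1.24]
85 [0.655 0.046 0.265] [-0.03  0.14  1.4   0.03  1.48  1.3 ]
push [0.563 0.178 0.034] [0.22 0.11 1.87 0.   0.98 1.55]
push [0.589 0.071 0.034] [0.01 0.12 1.87 0.05 0.99 1.32]
push [ 0.616 -0.041  0.034] [-0.19  0.19  1.79  0.09  1.01  1.1 ]
```

```bash
python3 - <<'E'
from h import *
from rig import solver
for th in (0,15,30):
  for al in (50,55,60,65,70,75):
    t_,a=np.radians(th),np.radians(al)
    h=np.array([.09-.195*np.cos(t_),.095+.195*np.sin(t_)]);d=np.array([np.cos(a),-np.sin(a)]); n=np.array([np.sin(a),np.cos(a)])
    t=h-n*.018+d*.022; X=w(t[0],0,t[1]); r=[]
    for yaw in (p[2],0):
        y=np.array([0,-1,0.]);dd=np.array([d[0],0,d[1]])
        q=Ro.from_matrix(Ro.from_euler("z",yaw).as_matrix()@np.column_stack([np.cross(y,dd),y,dd])).as_quat()[[3,0,1,2]]
        j=solver.ik(X,q); r.append(None if j is None else np.round(j,2).tolist())
    print(th,al,t.round(3),r)
# sideways: fingers pointing lane -y/+y, b below horizontal
for sg in(-1,1):
  for b in(20,35,50):
    for th in(0,40,80):
      b_,t_=np.radians(b),np.radians(th)
      d=np.array([0,sg*np.cos(b_),-np.sin(b_)]);
      h=np.array([.09-.195*np.cos(t_)-.02*np.sin(t_),-sg*.02,.095+.195*np.sin(t_)-.03*np.cos(t_)])+d*.02
      r=[]
      for s in(1,-1):
        y=np.array([s,0,0.]); q=Ro.from_matrix(RZ@np.column_stack([np.cross(y,d),y,d])).as_quat()[[3,0,1,2]]
        j=solver.ik(w(*h),q); r.append(None if j is None else np.round(j,2).tolist())
      print(sg,b,th,r)
E
```

```text
0 50 [-0.105  0.067] [None, None]
0 55 [-0.107  0.067] [None, None]
0 60 [-0.11   0.067] [[-0.29, -0.56, 2.46, 0.35, 0.81, 0.86], [-0.15, -0.6, 2.48, 0.11, 0.74, 1.36]]
0 65 [-0.112  0.067] [[-0.25, -0.49, 2.38, 0.26, 0.87, 0.95], [-0.14, -0.51, 2.4, 0.08, 0.82, 1.39]]
0 70 [-0.114  0.068] [[-0.21, -0.41, 2.3, 0.19, 0.94, 1.04], [-0.13, -0.42, 2.31, 0.06, 0.91, 1.42]]
0 75 [-0.117  0.069] [[-0.18, -0.33, 2.22, 0.12, 1.01, 1.1], [-0.12, -0.34, 2.23, 0.04, 0.99, 1.43]]
15 50 [-0.098  0.117] [None, None]
15 55 [-0.1    0.117] [[-0.32, -0.71, 2.48, 0.41, 0.87, 0.83], None]
15 60 [-0.103  0.117] [[-0.28, -0.63, 2.4, 0.31, 0.92, 0.92], [-0.14, -0.66, 2.42, 0.09, 0.86, 1.39]]
15 65 [-0.105  0.118] [[-0.24, -0.54, 2.32, 0.24, 0.98, 1.0], [-0.13, -0.56, 2.33, 0.07, 0.94, 1.41]]
15 70 [-0.108  0.119] [[-0.2, -0.46, 2.24, 0.17, 1.05, 1.07], [-0.12, -0.47, 2.25, 0.05, 1.02, 1.43]]
15 75 [-0.11  0.12] [[-0.17, -0.37, 2.16, 0.11, 1.12, 1.12], [-0.11, -0.38, 2.16, 0.03, 1.1, 1.44]]
30 50 [-0.079  0.164] [[-0.33, -0.77, 2.46, 0.46, 0.88, 0.81], [-0.14, -0.82, 2.49, 0.12, 0.78, 1.38]]
30 55 [-0.081  
[... 1218 characters left out ...]
.93, 2.17]]
1 20 40 [[-0.57, 0.64, 1.37, 0.82, 2.05, -0.79], [-0.57, 0.64, 1.37, 0.82, 2.05, 2.35]]
1 20 80 [[-0.47, 0.75, 1.04, 0.99, 2.12, -0.52], [-0.47, 0.75, 1.04, 0.99, 2.12, 2.62]]
1 35 0 [[-0.56, 0.6, 1.54, 0.62, 1.75, -0.93], [-0.56, 0.6, 1.54, 0.62, 1.75, 2.21]]
1 35 40 [[-0.52, 0.47, 1.45, 0.68, 1.92, -0.76], [-0.52, 0.47, 1.45, 0.68, 1.92, 2.38]]
1 35 80 [[-0.42, 0.61, 1.09, 0.79, 2.01, -0.53], [-0.42, 0.61, 1.09, 0.79, 2.01, 2.61]]
1 50 0 [[-0.49, 0.4, 1.67, 0.5, 1.58, -0.85], [-0.49, 0.4, 1.67, 0.5, 1.58, 2.29]]
1 50 40 [[-0.45, 0.3, 1.53, 0.53, 1.77, -0.7], [-0.45, 0.3, 1.53, 0.53, 1.77, 2.44]]
1 50 80 [[-0.35, 0.48, 1.14, 0.6, 1.9, -0.51], [-0.35, 0.48, 1.14, 0.6, 1.9, 2.63]]
```

```bash
cat >> h.py <<'E'
B=np.radians(35)
dS=np.array([0,np.cos(B),-np.sin(B)])
qS=Ro.from_matrix(RZ@np.column_stack([np.cross([1,0,0],dS),[1,0,0],dS])).as_quat()[[3,0,1,2]]
def side(th,gap=0.,back=0.):
    c=.09-.195*np.cos(th)-(.027+gap)*np.sin(th); z=.095+.195*np.sin(th)-(.020+gap)*np.cos(th)
    X=np.array([c,-.035,z])+np.array([0,.025,-.025*np.tan(B)])-dS*back
    return w(*X)
E
python3 - <<'E'
from h import *
from rig import bot,effector,solver,monitor
import cv2
print([np.round(solver.ik(side(*a),qS),2).tolist() if solver.ik(side(*a),qS) is not None else None for a in [(0,.015,.13),(0,.015,0),(1.45,0,0),(1.45,.06,0)]])
effector.gripper_close()
bot.move_ptp(side(0,.015,.13),qS)
bot.movel(side(0,.015,0),rate=.12,force_limit=8)
print(monitor.read_time_s(),monitor.read_tcp_pos(),monitor.read_wrist_force())
cv2.imwrite("pics/s1.png",optics.grab_frame("scene")[:,:,::-1][100:400,150:550])
cv2.imwrite("pics/d1.png",optics.grab_frame("side")[:,:,::-1])
a=cv2.imread("pics/s1.png");b=cv2.imread("pics/d1.png")[80:380,150:550]
cv2.imwrite("pics/c1.png",np.hstack([a,b]))
E
```

```text
[[-0.67, 0.68, 1.28, 0.58, 1.95, -0.91], [-0.57, 0.63, 1.53, 0.62, 1.75, -0.94], [-0.43, 0.63, 1.06, 0.79, 2.02, -0.53], [-0.48, 0.51, 1.25, 0.75, 2.01, -0.61]]
3.6417 [ 0.4994869  -0.0030432   0.04297735] [ 0.06343722 -1.27934105 -0.22209562]
```

View pics/c1.png

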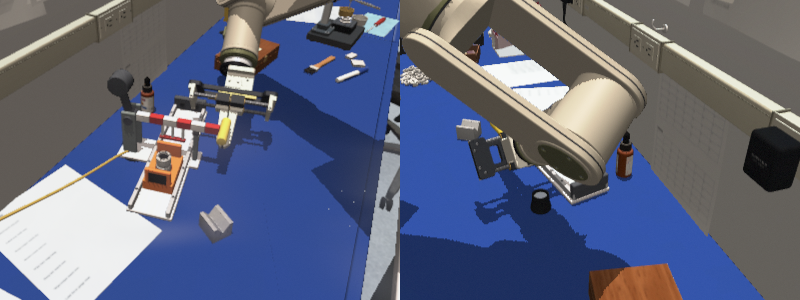

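The fingertips are under the handle (left half, 225,140) and the loupe is untouched. Next I raise the barrier.

```bash
python3 - <<'E'
from h import *
from rig import bot,monitor
import cv2
for t in range(0,89,8):
    hit=bot.movel(side(np.radians(t)),rate=.1,force_limit=30)
    print(t,hit,monitor.read_wrist_force().round(1) if hasattr(monitor.read_wrist_force(),'round') else monitor.read_wrist_force())
    if hit: break
print(monitor.read_time_s())
a=optics.grab_frame("scene")[:,:,::-1][70:370,150:550]
b=optics.grab_frame("side")[:,:,::-1][50:350,150:550]
cv2.imwrite("pics/c2.png",np.hstack([a,b]))
E
```

```text
0 False [ 0.3 -0.  -0.7]
8 False [ 2.2 -2.5 -2.2]
16 False [ 2.6 -2.9 -2.6]
24 False [ 3.4 -3.1 -2.8]
32 False [ 1.1 -3.1 -1.6]
40 False [-0.2 -1.9 -0.4]
48 False [-1.9 -0.5  0.2]
56 False [-0.5 -0.6  0.2]
64 False [ 0.2 -0.8  0.2]
72 False [ 0.1  0.5 -1.2]
80 False [-0.8 -1.1  0.2]
88 False [-1.   0.3 -0.2]
8.6667
```

View pics/c2.png

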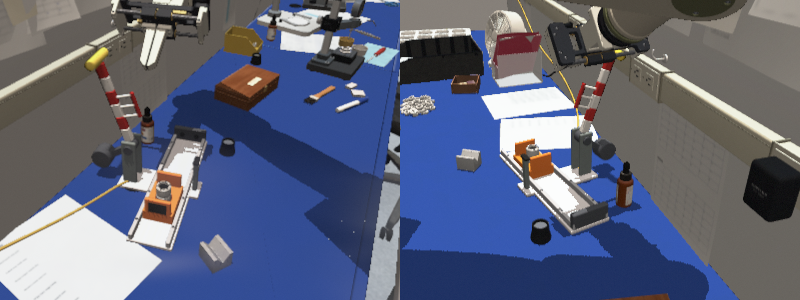

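The barrier is up and leaning back (bar from 130,140 to 97,60 in the left half). The carrier is still in place at (163,195). Next I withdraw and push the carrier.

```bash
python3 - <<'E'
from h import *
from rig import bot,monitor
import cv2
bot.movel(w(-.10,-.04,.30),rate=.2)
q=ori(np.radians(80),1)
bot.move_ptp(w(0,.18,.20),q)
bot.movel(w(0,.18,.036),rate=.15,force_limit=15)
print(monitor.read_time_s(),monitor.read_tcp_pos(),w(0,.18,.036))
bot.dwell(.3);print(monitor.read_wrist_force())
print(bot.movel(w(0,.11,.036),rate=.05,force_limit=12),monitor.read_wrist_force(),RZ.T@(np.array(monitor.read_tcp_pos())-[p[0],p[1],0]))
a=optics.grab_frame("scene")[:,:,::-1][70:370,150:550]
b=optics.grab_frame("side")[:,:,::-1][50:350,150:550]
cv2.imwrite("pics/c3.png",np.hstack([a,b]))
E
```

```text
12.025 [0.55710563 0.20717275 0.03719876] [0.55613109 0.20704774 0.036     ]
[-0.57055199  0.70944362 -0.4589551 ]
False [-1.87281994  2.72715385  0.66584167] [1.17017836e-05 1.10026181e-01 3.59860094e-02]
```

View pics/c3.png

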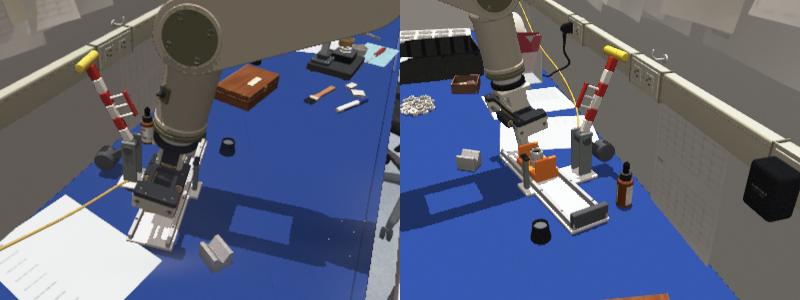

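Barrier on its stop. The fingers are on the push plate and the carrier has begun to move. Pushing on.

```bash
python3 - <<'E'
from h import *
from rig import bot,monitor
import cv2
L=lambda:(RZ.T@(np.array(monitor.read_tcp_pos())-[p[0],p[1],0])).round(4)
for y in(.04,-.03):
    print(bot.movel(w(0,y,.036),rate=.07,force_limit=15),L(),monitor.read_wrist_force())
print(bot.movel(w(0,-.085,.036),rate=.03,force_limit=8),L(),monitor.read_wrist_force())
bot.dwell(.3); print(L(),monitor.read_wrist_force(),monitor.read_time_s())
a=optics.grab_frame("scene")[:,:,::-1][70:370,150:550]
b=optics.grab_frame("side")[:,:,::-1][50:350,150:550]
cv2.imwrite("pics/c4.png",np.hstack([a,b]))
E
```

```text
False [0.0001 0.0397 0.036 ] [-0.58712681 -0.28028382 -0.13706985]
False [-0.     -0.0303  0.036 ] [ 0.15512691  0.11507869 -0.41826905]
True [-0.     -0.0603  0.0357] [0.21253499 1.237539   0.78357816]
[-0.0009 -0.0602  0.0349] [ 0.61524515  0.31526794 -0.50433088] 17.6667
```

View pics/c4.png

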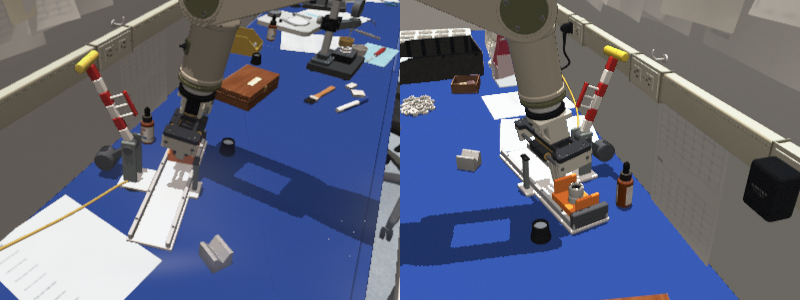

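The carrier appears to be against the stop. I'll confirm with one more gentle push, then back off and look.

```bash
python3 - <<'E'
from h import *
from rig import bot,monitor
import cv2
L=lambda:(RZ.T@(np.array(monitor.read_tcp_pos())-[p[0],p[1],0])).round(4)
print(bot.movel(w(0,-.075,.036),rate=.03,force_limit=10),L(),monitor.read_wrist_force())
bot.movel(w(0,.03,.036),rate=.12)
bot.movel(w(-.03,.12,.25),rate=.2)
bot.dwell(.5); print(monitor.read_time_s())
a=optics.grab_frame("scene")[:,:,::-1][70:370,150:550]
b=cv2.resize(optics.grab_frame("side")[:,:,::-1][190:310,260:420],(400,300),interpolation=cv2.INTER_CUBIC)
cv2.imwrite("pics/c5.png",np.hstack([a,b]))
E
```

```text
True [-0.0012 -0.0602  0.0344] [0.47969783 1.43028388 1.18017756]
20.7083
```

View pics/c5.png

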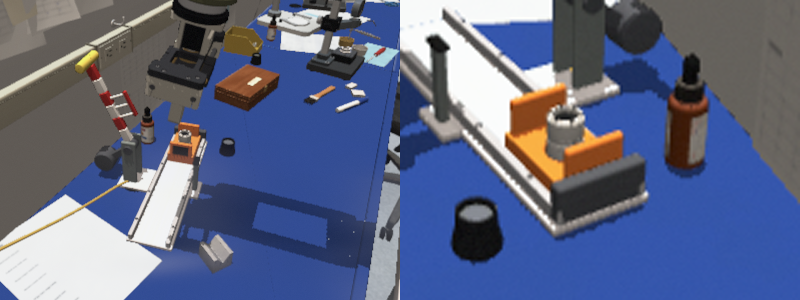

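```bash
python3 - <<'E'
from h import *
import cv2
im=cv2.cvtColor(optics.grab_frame("scene"),cv2.COLOR_RGB2HSV)[205:245,315:355]
org=((im[...,0]<18)&(im[...,1]>120)&(im[...,2]>90)).astype(np.uint8)
hull=cv2.morphologyEx(org,cv2.MORPH_CLOSE,np.ones((11,11)))
dark=((hull>0)&(im[...,2]<70)).astype(np.uint8)
n,l,s,c=cv2.connectedComponentsWithStats(dark)
L=lambda X:(RZ.T@(X-[p[0],p[1],0])).round(4)
for i in range(1,n):
    if s[i,4]>15: print(s[i],L(ray("scene",c[i]+[315,205],.038)))
print("expected px",proj("scene",w(0,-.076,.038)))
E
```

```text
[  8  11  15  10 116] [ 0.0027 -0.0805  0.038 ]
expected px [330.75086607 221.64370693]
```

```bash
python3 -c "
from rig import close_job
print(close_job())"
```

```text
the job is handed in; nothing more can be done
None
```

I handed the job in at about 21 s of robot time: the barrier stays raised on its upper stop, the carrier is home against the end stop with the valve body seated, the bystanders look undisturbed, and the arm is clear. No verdict was returned.

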